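# Lock the jaw on a tin drum rim

### The arm

A 6-joint arm with a two-finger parallel gripper is mounted at the origin on the work surface. World frame = base frame: x ahead of the robot, y to its left, z up, the work surface at z = 0. Lengths are in m, angles in rad, forces in N, time in s.
With the tool pointing down it reaches from about 0.35 to 0.775 m from the base axis. Payload 5.5 kg.
Tool frame: the origin (TCP) lies at the very end of the fingers, on their centre line; the grasp point (between the pads) lies 19 mm behind it; z points along the fingers, y is the line along which they close (so a half turn about z gives the same grasp; the last joint's range is limited). The gripper opens to 85 mm and grips with 20 to 120 N. Pads are 22 mm wide; open, the fingers measure 114 mm over their backs; the gripper's body (76 mm by 85 mm) begins 54 mm behind the grasp point. The pads swing forward as they close: fully open they stand 13 mm farther back than shut.
Start: joints at [-1.465, 0.313, 0.046, 1.304, 0, 1.431], TCP at [0.14, -0.558, 0.231] pointing down, gripper open.
Joint ranges: [-2.76, 2.76], [-0.86, 1.69], [-1.03, 1.26], [-2.2, 2.34], [-1.47, 1.5], [-3.14, 3.14]. Speed limits (rad/s): [2.57, 2.57, 3.14, 3.14, 3.14, 3.14].

### API

Orientations are given as a 3x3 rotation matrix whose columns are the frame's x, y, z axes.
In Python, from rig import robot, vision, look_for, trace, mark_of gives the robot as it stands. The module is installed in compiled form; this text tells all that it offers.
- The arm moves only by the shell command python3 -m pendant 'ROWS' [OPENING]. ROWS is JSON, a list of rows, each an object of numbers: "x", "y", "z": the shift along the tool's x, y, z in m; "roll": the turn about the tool's z in rad. In form: [{"x": .., "y": .., "z": .., "roll": ..}, ...]. A call has 1 to 20 rows; each row is the pose to reach, as a shift and turn from the pose commanded when the call began, along the tool's axes at that moment; what a row does not reach only later rows make up. A row lasts 1/10 s, in which the tool goes at most 50 mm and 8.59 degrees, less where a joint would pass 70% of its speed; a pose out of reach is approached as far as the arm can. A call with a gripper value outside its range is refused whole. OPENING is the opening, from 0 (shut) to 1 (fully open), set as the call begins (- or left out, the last holds). The fingers move at their own pace and stop on an object; the grip force is fixed at half the most. Time passes only in rows, so rows that repeat a pose let the fingers close. It gives the time, the measured TCP pose, the force, the opening and the grip force at its end, in the units of the state.
- robot.state(): the state, without advancing time (a new reading comes with each control period).
- vision.grab_frame(name): name is "side" or "top" or "wrist"; returns (picture, depth): 400x640x3 uint8, red, green, blue; 400x640 float32, m along the optical axis (not along the pixel's ray), 0 where there is no reading.
- vision.get_calibration(name): a dict with "intrinsics" (3x3 intrinsics, pixels), "rvec" (rotation vector, rad) and "tvec" (3), from world to camera coordinates, as OpenCV has them; the wrist camera has in their place "tool_from_camera" (4x4, takes a point from camera to tool coordinates, whose origin is the TCP and whose axes are the flange's). Camera axes: x right, y down, z forward; pixel columns grow to the right and rows downward; lengths in m; the calibration is good to about 2 mm. A picture is of the moment at which its call begins: read the wrist's pose just before it. get_calibration takes no time and is no camera call.
- robot.job_done(): hands the job in; it is judged then, once.
Trained networks look in the newest picture that a camera, given by its name, has taken for a name from the list of things; names that differ only in an ending like _2 or _b are one class to them, and where a whole thing is asked for, a point or a joint stands for the part that bears it (a point fixed in the world has none). Each returns a list of dicts, best first, with "conf" (0 to 1); they miss things now and then, are a little off and sometimes report something else, mostly with a low value. They report only what shows in the picture. A call takes as long as a camera call. They do not tell look-alikes from the thing itself.
- look_for(camera, name): "location" ([x, y, z] in m, in the coordinates of the camera as it stood for that picture, good to about 4 mm: the middle of the surface that is visible of it).
- trace(camera, name): "mask" (400x640 bool, what is visible of it).
- mark_of(camera, name): "location" ([x, y, z] in m, in the coordinates of the camera as it stood for that picture, good to about 4 mm: a listed point, or the origin of a listed thing).
The state is a dict: "time_s": time; "joint_pos": joint angles; "dq": joint speeds; "effort": joint torques, N m; "ee_pos": TCP position; "tool_rot": TCP orientation; "ft_force": force on the tool from outside, world axes, zero at the start; "torque": the same for the moment, N m; "grip_width": finger opening in m; "grasp_force": force on a finger pad.
Only numpy, scipy, OpenCV 4.12 (cv2) and the standard library are available. Lean on these libraries where they do the work, as an engineer would, in place of code of your own. Each camera call takes 0.05 s, during which the arm holds its last target. There are 200 camera calls.

### The job

Slide the wooden jaw of the rim-holding board that carries the tin drum rim up to that rim, with its clamp still loose, until it just stands against it, then lock the jaw there by turning its wing knob clockwise as far as it goes (the wing ends up crosswise). Leave the rim seated on its board, do not disturb the empty board, the big rim, the cork block or the hand drill, and let go of the knob at the end.

Things in the scene. Friction and masses are not known exactly. Their poses are not given: they have to be found in the camera images.
- wing (a point): Grip point of the wing knob on the jaw to be locked: an upright aluminium bar 46 mm long, 13 thick, 30 tall, on a 32 mm steel collar on a dark wooden jaw. On the knob's vertical axis, 82 mm above the table, 12.5 above the bar's lower edge, 17.5 below its top, 26 above the jaw's top. x runs along the bar and turns with it, z up. Pulling the loose knob sideways (about 2 N) slides the jaw.
- clamp (a joint): Turn of that wing knob, rad, growing clockwise seen from above. 0 = loose, bar in line with the slide; it starts between 0 and 0.3. The clamp is free up to about 0.8, bites from there on (about 0.2 N m), and comes to a hard stop at 1.4 = bar crosswise, fully locked. Let go before about 1.2 it may spring back; beyond that it stays.
- jaw_face (a point): Middle of the cork-faced front of that jaw (60 mm long, 70 wide, 26 high), 43 mm above the table, 30 mm ahead of the knob's axis. Its x axis is the sliding direction, towards the rim (roughly away from the robot). The board, 300 x 130 x 18 mm, is fixed and turned up to 0.25 rad. The jaw must travel about 45 to 92 mm to meet the rim.
- rim: Bare tin drum rim lying flat on the same board: a ring 110 mm across, 4 mm wall, 25 mm tall; loose, about 90 g. Origin at the centre of its underside, 18 mm above the table. It lies on the jaw's sliding line, 1 to 4 mm short of two wooden pegs at the board's far end, which stop it. The jaw's face touches it when face point and rim centre are 55 mm apart (seen from above).
- spare_wing (a point): The same grip point on the wing knob of the second, identical board, which is empty (no rim). Leave it alone.
- spare_clamp (a joint): Turn of the empty board's wing knob, rad, as clamp. Leave it alone.
- big_rim: Bystander: loose tin rim 140 mm across, 30 mm tall, flat on the table. Origin at the centre of its underside.
- cork_block: Bystander: cork sanding block 60 x 100 x 35 mm on the table. Origin at the centre of its underside.
- drill: Bystander: nickel hand drill with a wooden handle, lying on the table, 290 mm long, 70 mm high at the crank knob. Origin under its gear wheel, on the table.
There are look-alikes about, which are no part of the job. What is shaped like the rim but blue or turquoise is not meant.

How it is judged:
On the way:
1. the jaw stands within 13 mm of the rim while its clamp is still loose (below 0.7 rad) (horizontal distance between jaw_face and rim below 0.068 m and value of joint clamp below 0.7 rad), for 0.1 s.
At the end, for the whole second after the job is handed in: The jaw's face stands within 13 mm of the rim, its knob is turned to more than 1.15 rad (within about 14 degrees of the hard stop), and the rim is at rest, flat, within 15 mm of where it started (horizontal distance between jaw_face and rim below 0.068 m and value of joint clamp above 1.15 rad and distance of rim from where it was at the start of the episode below 0.015 m and angle between rim's own z axis and vertical below 0.15 rad and linear speed of rim below 0.02 m/s); the robot touches nothing.
It fails at once if the empty board's jaw moved by more than 15 mm or its knob turned past 0.7 rad (distance of spare_wing from where it was at the start of the episode above 0.015 m or value of joint spare_clamp above 0.7 rad).
It fails at once if the big rim, cork block or hand drill moved by more than 20 mm (distance of any of big_rim, cork_block, drill from where it was at the start of the episode above 0.02 m).
It also fails if it takes over 35 s, if anything falls off the work surface, if the arm or the gripper's body presses on something with over 40 N, if the wrist force passes 120 N, or if a joint passes its speed limit or range.

## Working session

There is one attempt and no reset: what is moved stays moved. The work goes in short steps, Python scripts to look and compute and a shell command to move; the robot and the scene stay as the last step left them, time stands still between calls to the robot, and variables do not carry over. Pictures are saved under pics/ and viewed, at most 10 in all, crops included, and the job is handed in when it is done.

```bash
mkdir -p pics
cat > h.py <<'E'
import numpy as np, cv2
from rig import robot, vision, look_for, trace, mark_of
def T(cam,st=None):
    c=vision.get_calibration(cam)
    if cam=="wrist":
        M=np.eye(4);M[:3,:3]=st["tool_rot"];M[:3,3]=st["ee_pos"]
        return M@np.array(c["tool_from_camera"])
    M=np.eye(4);M[:3,:3]=cv2.Rodrigues(np.array(c["rvec"],float))[0];M[:3,3]=np.ravel(c["tvec"])
    return np.linalg.inv(M)
def w(M,p): return (M[:3,:3]@np.ravel(p)+M[:3,3]).round(4)
def px(cam,M,p):
    q=np.linalg.inv(M)@np.r_[p,1];k=np.array(vision.get_calibration(cam)["intrinsics"])@q[:3];return (k[:2]/k[2]).round(0)
E
python3 - <<'E'
from h import *
for cam in ("top","side"):
    im,d=vision.grab_frame(cam);cv2.imwrite(f"pics/{cam}0.png",im[:,:,::-1]);M=T(cam)
    for n in ("wing","jaw_face","rim","spare_wing","big_rim","cork_block","drill"):
        for r in mark_of(cam,n)[:4]:
            p=w(M,r["location"]);print(cam,n,round(r["conf"],2),p,px(cam,M,p))
s=robot.state();print(s["time_s"],s["tool_rot"],s["grip_width"])
E
```

```text
top wing 0.58 [ 0.5292 -0.2161  0.0764] [374. 200.]
top jaw_face 0.71 [ 0.5591 -0.2105  0.0443] [370. 192.]
top rim 0.81 [ 0.713  -0.0269  0.0008] [305. 145.]
top rim 0.66 [ 0.6823 -0.1944  0.019 ] [362. 152.]
top rim 0.55 [ 0.7064 -0.4037  0.0015] [430. 144.]
top spare_wing 0.7 [0.4793 0.1685 0.0793] [238. 222.]
top spare_wing 0.17 [ 0.6803 -0.196   0.0172] [362. 153.]
top cork_block 0.69 [ 0.3886  0.3802 -0.0004] [169. 257.]
top drill 0.63 [ 0.4561 -0.4504 -0.0044] [450. 226.]
side wing 0.46 [ 0.5286 -0.2171  0.08  ] [349. 167.]
side jaw_face 0.59 [ 0.5541 -0.2129  0.0429] [341. 177.]
side rim 0.92 [ 0.7021 -0.4019 -0.0012] [316. 157.]
side rim 0.57 [ 0.6819 -0.2022  0.0211] [301. 179.]
side rim 0.57 [ 0.7115 -0.0242 -0.0012] [272. 212.]
side spare_wing 0.67 [ 0.3849  0.3762 -0.0029] [340. 334.]
side spare_wing 0.66 [0.4769 0.1725 0.0832] [327. 241.]
side big_rim 0.72 [ 5.748e-01  4.215e-01 -5.000e-04] [250. 329.]
side cork_block 0.6 [ 0.3828  0.3744 -0.0032] [341. 334.]
side cork_block 0.27 [ 0.4583 -0.4504  0.0015] [386. 159.]
side drill 0.63 [ 0.4588 -0.4493  0.0013] [386. 159.]
0.8 [[ 9.69941189e-01  2.43339453e-01  1.50754617e-05]
 [ 2.43339453e-01 -9.69941176e-01 -1.59014894e-04]
 [-2.40722862e-05  1.57903549e-04 -9.99999987e-01]] 0.08525449888514777
```

View pics/top0.png

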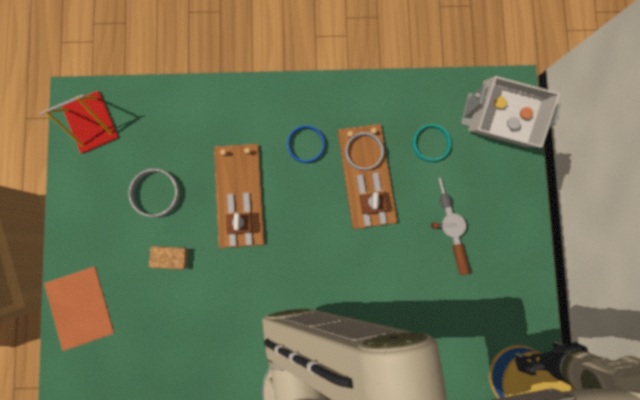

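View pics/side0.png

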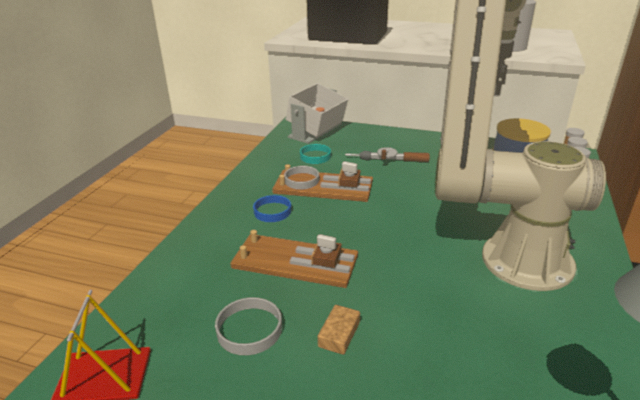

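The target is the right-hand board, with the tin rim at about (362,152) and its wing at (374,202) in the top view. The other rings are the blue and turquoise look-alikes. I'll move above the wing and turn half a turn so the last joint keeps enough range.

```bash
python3 -m pendant '[{"x":0.46,"y":-0.236,"roll":-1.5},{"x":0.46,"y":-0.236,"roll":-1.5},{"x":0.46,"y":-0.236,"roll":-1.5},{"x":0.46,"y":-0.236,"roll":-1.5},{"x":0.46,"y":-0.236,"roll":-1.5},{"x":0.46,"y":-0.236,"roll":-1.5},{"x":0.46,"y":-0.236,"roll":-1.5},{"x":0.46,"y":-0.236,"roll":-1.5},{"x":0.46,"y":-0.236,"roll":-1.5},{"x":0.46,"y":-0.236,"roll":-1.5},{"x":0.46,"y":-0.236,"roll":-1.5},{"x":0.46,"y":-0.236,"roll":-1.5},{"x":0.46,"y":-0.236,"roll":-1.5},{"x":0.46,"y":-0.236,"roll":-1.5},{"x":0.46,"y":-0.236,"roll":-1.5}]' 1
python3 -m pendant '[{"roll":-1.45},{"roll":-1.45},{"roll":-1.45},{"roll":-1.45},{"roll":-1.45},{"roll":-1.45},{"roll":-1.45},{"roll":-1.45},{"roll":-1.45},{"roll":-1.45},{"roll":-1.45},{"roll":-1.45}]'
cat > look.py <<'E'
from h import *
import sys
s=robot.state();im,d=vision.grab_frame("wrist");M=T("wrist",s)
cv2.imwrite(f"pics/{sys.argv[1]}.png",im[:,:,::-1])
print(s["time_s"],s["ee_pos"],np.array(s["tool_rot"])[:2,:2],s["joint_pos"],s["grip_width"],s["ft_force"])
for n in ("wing","jaw_face","rim"):
    for r in mark_of("wrist",n)[:3]:
        p=w(M,r["location"]);print(n,round(r["conf"],2),p,px("wrist",M,p))
K=np.array(vision.get_calibration("wrist")["intrinsics"])
v,u=np.mgrid[:400,:640]
P=np.stack([(u-K[0,2])/K[0,0]*d,(v-K[1,2])/K[1,1]*d,d],-1)@M[:3,:3].T+M[:3,3]
# rotated rect of the points at the wing's top height
m=(d>0)&(P[...,2]>0.088)&(P[...,2]<0.108)&(np.hypot(P[...,0]-.53,P[...,1]+.215)<.12)
if m.sum()>20:
    q=P[m];(c,sz,a)=cv2.minAreaRect(q[:,:2].astype(np.float32));q0=q[:,:2].mean(0);e=np.linalg.svd(q[:,:2]-q0,full_matrices=False)[2][0]
    print("bar",m.sum(),c,sz,a,q0,"yaw",np.arctan2(e[1],e[0])%np.pi,"zmax",q[:,2].max())
# jaw top z~.056
m=(abs(P[...,2]-.056)<.005)&(d>0)&(np.hypot(P[...,0]-.53,P[...,1]+.215)<.12)
if m.sum()>20: print("jaw",m.sum(),cv2.minAreaRect(P[m][:,:2].astype(np.float32)))
m=(abs(P[...,2]-.043)<.004)&(d>0)&(np.hypot(P[...,0]-.683,P[...,1]+.198)<.075)
if m.sum()>20: print("rim",m.sum(),cv2.minEnclosingCircle(P[m][:,:2].astype(np.float32)))
E
python3 look.py w1
```

```text
0.8 [ 0.13991929 -0.55776381  0.2313592 ] [[ 0.96994119  0.24333945]
 [ 0.24333945 -0.96994118]] [-1.46458172e+00  3.13146833e-01  4.61140181e-02  1.30360379e+00
 -1.86746109e-06  1.43120362e+00] 0.08525449888514777 [-0.21791867 -0.64635685  0.39623376]invalid input at $[0]: expected keys x, y, z, roll
invalid input at $[0]: expected keys x, y, z, roll
```

View pics/w1.png

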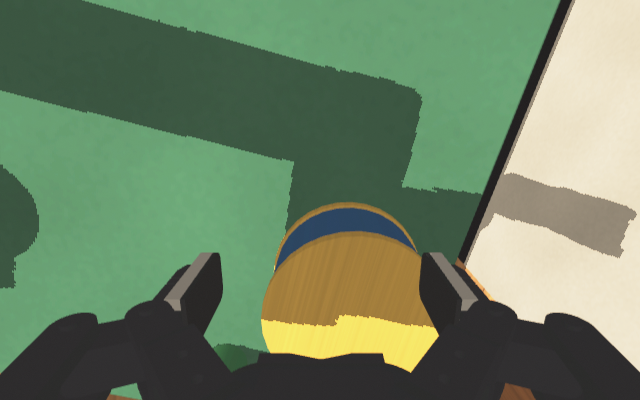

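The move was refused because every row needs all four keys. The picture shows only the drum below the start pose, with the finger pads at about (210,270) and (430,270).

```bash
python3 -m pendant '[{"x":0.46,"y":-0.236,"z":0,"roll":-1.5},{"x":0.46,"y":-0.236,"z":0,"roll":-1.5},{"x":0.46,"y":-0.236,"z":0,"roll":-1.5},{"x":0.46,"y":-0.236,"z":0,"roll":-1.5},{"x":0.46,"y":-0.236,"z":0,"roll":-1.5},{"x":0.46,"y":-0.236,"z":0,"roll":-1.5},{"x":0.46,"y":-0.236,"z":0,"roll":-1.5},{"x":0.46,"y":-0.236,"z":0,"roll":-1.5},{"x":0.46,"y":-0.236,"z":0,"roll":-1.5},{"x":0.46,"y":-0.236,"z":0,"roll":-1.5},{"x":0.46,"y":-0.236,"z":0,"roll":-1.5},{"x":0.46,"y":-0.236,"z":0,"roll":-1.5},{"x":0.46,"y":-0.236,"z":0,"roll":-1.5},{"x":0.46,"y":-0.236,"z":0,"roll":-1.5}]' 1
python3 -m pendant '[{"x":0,"y":0,"z":0,"roll":-1.45},{"x":0,"y":0,"z":0,"roll":-1.45},{"x":0,"y":0,"z":0,"roll":-1.45},{"x":0,"y":0,"z":0,"roll":-1.45},{"x":0,"y":0,"z":0,"roll":-1.45},{"x":0,"y":0,"z":0,"roll":-1.45},{"x":0,"y":0,"z":0,"roll":-1.45},{"x":0,"y":0,"z":0,"roll":-1.45},{"x":0,"y":0,"z":0,"roll":-1.45},{"x":0,"y":0,"z":0,"roll":-1.45},{"x":0,"y":0,"z":0,"roll":-1.45}]'
python3 look.py w2
```

```text
time_s: 2.4
ee_pos: [0.5277, -0.218, 0.2313]
tool_rot: [[-0.172, 0.985, -0.001], [0.985, 0.172, -0.0], [-0.0, -0.001, -1.0]]
ft_force: [-0.0, -0.4, 0.4]
grip_width: 0.0855
grasp_force: 0.0
time_s: 3.5
ee_pos: [0.5276, -0.2184, 0.2315]
tool_rot: [[-0.999, -0.051, -0.0], [-0.051, 0.999, -0.0], [0.0, -0.0, -1.0]]
ft_force: [-0.4, -0.7, 1.0]
grip_width: 0.0855
grasp_force: 0.0
3.5 [ 0.52757013 -0.2183693   0.23151134] [[-0.99868586 -0.05124984]
 [-0.05124983  0.99868581]] [-5.32852133e-01  3.05166930e-01  3.54319762e-02  1.30091420e+00
 -3.11418221e-04 -5.84124453e-01] 0.08549052918140958 [-0.35094816 -0.65060682  1.00517653]
wing 0.69 [ 0.532  -0.2163  0.0789] [323. 186.]
bar 744 (0.5282228589057922, -0.21723465621471405) (0.01296284981071949, 0.0462547205388546) 83.9190902709961 [ 0.52679204 -0.21721872] yaw 3.0363028380619324 zmax 0.09602580753471801
jaw 3233 ((0.5280967354774475, -0.21727131307125092), (0.0606059655547142, 0.07001097500324249), 6.646475315093994)
rim 1261 ((0.6873213052749634, -0.19639891386032104), 0.0627371072769165)
```

View pics/w2.png

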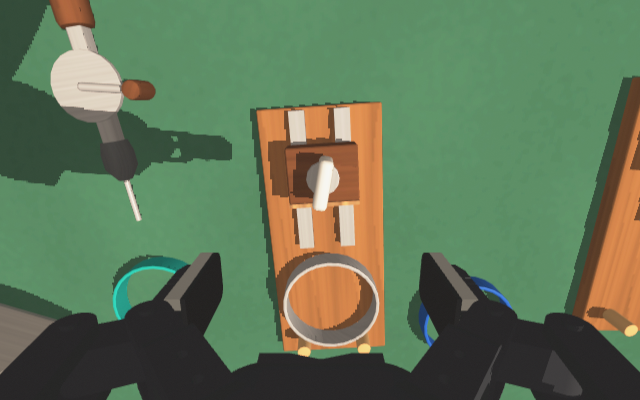

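The wrist view shows the loose jaw with its bar at (322,183), slightly turned, and the tin rim at (331,300) in front of two pegs. The bar is at (0.528,-0.217) with yaw -0.106, and the slide direction is yaw 0.116, so the clamp reads about 0.22. I'll align, descend to TCP z of about 0.074 to clear the collar, and grip.

```bash
python3 - <<'E'
from h import *
s=robot.state();im,d=vision.grab_frame("wrist");M=T("wrist",s);K=np.array(vision.get_calibration("wrist")["intrinsics"])
v,u=np.mgrid[:400,:640];P=np.stack([(u-K[0,2])/K[0,0]*d,(v-K[1,2])/K[1,1]*d,d],-1)@M[:3,:3].T+M[:3,3]
m=(abs(P[...,2]-.042)<.003)&(np.hypot(P[...,0]-.683,P[...,1]+.198)<.07)
q=P[m][:,:2]
c=np.array([.683,-.198])
for i in range(8):
    r=np.hypot(*(q-c).T);k=(r>.045)&(r<.06); A=np.c_[2*q[k],np.ones(k.sum())]; x=np.linalg.lstsq(A,(q[k]**2).sum(1),rcond=None)[0];c=x[:2]
print("rim",c,np.sqrt(x[2]+c@c),k.sum(), "travel",(c-[.5281,-.2172])@[np.cos(.116),np.sin(.116)]-.085)
E
python3 -m pendant '[{"x":-0.0007,"y":0.0012,"z":0.04,"roll":0.157},{"x":-0.0007,"y":0.0012,"z":0.08,"roll":0.157},{"x":-0.0007,"y":0.0012,"z":0.12,"roll":0.157},{"x":-0.0007,"y":0.0012,"z":0.14,"roll":0.157},{"x":-0.0007,"y":0.0012,"z":0.15,"roll":0.157},{"x":-0.0007,"y":0.0012,"z":0.1575,"roll":0.157},{"x":-0.0007,"y":0.0012,"z":0.1575,"roll":0.157},{"x":-0.0007,"y":0.0012,"z":0.1575,"roll":0.157}]' 1
python3 -m pendant '[{"x":0,"y":0,"z":0,"roll":0},{"x":0,"y":0,"z":0,"roll":0},{"x":0,"y":0,"z":0,"roll":0},{"x":0,"y":0,"z":0,"roll":0},{"x":0,"y":0,"z":0,"roll":0},{"x":0,"y":0,"z":0,"roll":0},{"x":0,"y":0,"z":0,"roll":0},{"x":0,"y":0,"z":0,"roll":0}]' 0
```

```text
rim [ 0.68036662 -0.19921134] 0.05291959747776535 1193 travel 0.06832532795892117
time_s: 4.55
ee_pos: [0.5302, -0.2162, 0.075]
tool_rot: [[-0.995, 0.103, 0.002], [0.103, 0.995, -0.001], [-0.002, -0.001, -1.0]]
ft_force: [-0.2, 0.5, 0.4]
grip_width: 0.0855
grasp_force: 0.0
time_s: 5.35
ee_pos: [0.5296, -0.2164, 0.0742]
tool_rot: [[-0.995, 0.103, 0.001], [0.103, 0.995, -0.001], [-0.001, -0.001, -1.0]]
ft_force: [-0.6, -4.3, 3.3]
grip_width: 0.0118
grasp_force: 60.8
```

```bash
python3 -m pendant '[{"x":-0.0059,"y":0.0013,"z":0,"roll":0},{"x":-0.0117,"y":0.0026,"z":0,"roll":0},{"x":-0.0176,"y":0.0039,"z":0,"roll":0},{"x":-0.0234,"y":0.0052,"z":0,"roll":0},{"x":-0.0293,"y":0.0065,"z":0,"roll":0},{"x":-0.0352,"y":0.0078,"z":0,"roll":0},{"x":-0.041,"y":0.0091,"z":0,"roll":0},{"x":-0.0469,"y":0.0104,"z":0,"roll":0},{"x":-0.0527,"y":0.0117,"z":0,"roll":0},{"x":-0.0586,"y":0.013,"z":0,"roll":0},{"x":-0.0586,"y":0.013,"z":0,"roll":0},{"x":-0.0586,"y":0.013,"z":0,"roll":0}]'
python3 look.py w3
```

```text
time_s: 6.55
ee_pos: [0.5906, -0.2093, 0.0743]
tool_rot: [[-0.995, 0.102, 0.003], [0.102, 0.995, -0.001], [-0.003, -0.001, -1.0]]
ft_force: [2.5, -4.4, 3.1]
grip_width: 0.012
grasp_force: 60.9
6.55 [ 0.59057618 -0.2093006   0.07425192] [[-0.99474594  0.1023374 ]
 [ 0.10233449  0.99474935]] [-4.68712025e-01  4.93617612e-01 -7.82089752e-02  9.95983303e-01
  1.92376591e-04 -3.66196096e-01] 0.012009700851303541 [ 2.52142296 -4.42147938  3.08097603]
wing 0.86 [ 0.5932 -0.2081  0.0791] [324. 268.]
bar 4489 (0.5892401337623596, -0.2096071094274521) (0.0381535105407238, 0.03699038177728653) 38.03883361816406 [ 0.58507434 -0.20905739] yaw 3.0489966729298996 zmax 0.1079965107440177
jaw 8254 ((0.5897281169891357, -0.20987722277641296), (0.060884907841682434, 0.07024161517620087), 6.693109512329102)
rim 61 ((0.6520258188247681, -0.16132909059524536), 0.02694765478372574)
```

View pics/w3.png

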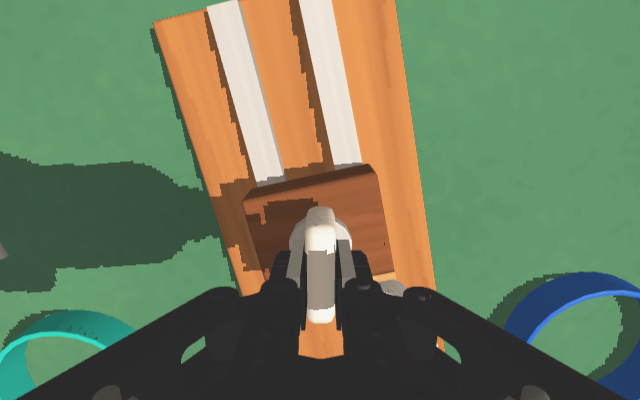

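The jaw has followed the gripper to (0.590,-0.210), with the bar held between the pads at (320,260). About 6 mm remains, so I'll creep up watching the force.

```bash
python3 -m pendant '[{"x":-0.002,"y":0.0004,"z":0,"roll":0},{"x":-0.004,"y":0.0009,"z":0,"roll":0},{"x":-0.004,"y":0.0009,"z":0,"roll":0}]' | egrep 'ee_pos|ft_f'
python3 -m pendant '[{"x":-0.001,"y":0.0002,"z":0,"roll":0},{"x":-0.001,"y":0.0002,"z":0,"roll":0}]'| egrep 'ee_pos|ft_f'
python3 -m pendant '[{"x":-0.001,"y":0.0002,"z":0,"roll":0},{"x":-0.001,"y":0.0002,"z":0,"roll":0}]'| egrep 'ee_pos|ft_f'
python3 - <<'E'
from h import *
for cam in ("top","side"):
    im,d=vision.grab_frame(cam);M=T(cam)
    if cam=="side": cv2.imwrite("pics/s4.png",cv2.resize(im[130:230,240:400,::-1],None,fx=5,fy=5,interpolation=2))
    for n in ("jaw_face","rim"):
        for r in mark_of(cam,n)[:3]: print(cam,n,round(r["conf"],2),w(M,r["location"]))
E
```

```text
ee_pos: [0.5937, -0.2089, 0.0742]
ft_force: [-0.3, -4.6, 4.1]
ee_pos: [0.5945, -0.2088, 0.0742]
ft_force: [-0.4, -5.9, 4.0]
ee_pos: [0.5955, -0.2087, 0.0743]
ft_force: [-0.5, -4.9, 5.2]
top rim 0.66 [ 0.6821 -0.1976  0.018 ]
top rim 0.57 [ 0.7065 -0.4059 -0.003 ]
side jaw_face 0.86 [ 0.6204 -0.2066  0.0454]
side rim 0.91 [ 0.7121 -0.0219  0.0013]
side rim 0.83 [ 0.7037 -0.4026  0.002 ]
side rim 0.64 [ 0.6819 -0.1993  0.0195]
```

View pics/s4.png

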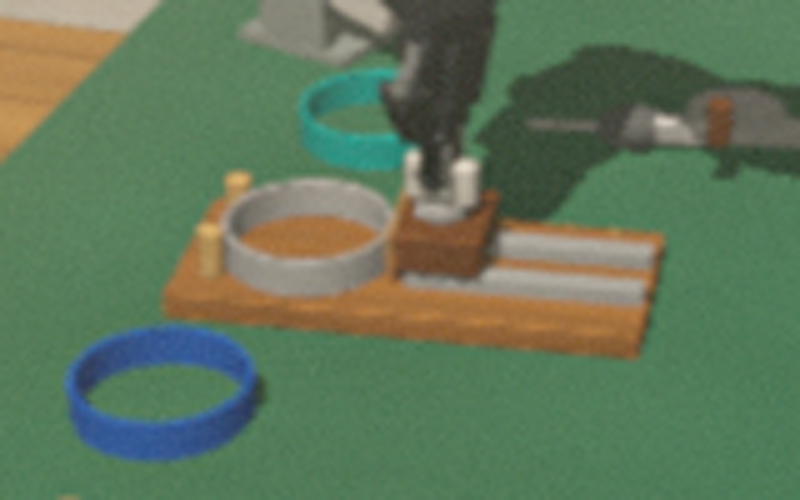

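The crop shows the cork face almost touching the rim at (393,235). I'll creep a few more millimetres.

```bash
for i in 1 2 3; do :; done
python3 -m pendant '[{"x":-0.001,"y":0.0002,"z":0,"roll":0},{"x":-0.001,"y":0.0002,"z":0,"roll":0}]'| egrep 'ee_pos|ft_f'
python3 -m pendant '[{"x":-0.001,"y":0.0002,"z":0,"roll":0},{"x":-0.001,"y":0.0002,"z":0,"roll":0}]'| egrep 'ee_pos|ft_f'
python3 -m pendant '[{"x":-0.001,"y":0.0002,"z":0,"roll":0},{"x":-0.001,"y":0.0002,"z":0,"roll":0}]'| egrep 'ee_pos|ft_f'
python3 - <<'E'
from h import *
for cam in ("top","side"):
    im,d=vision.grab_frame(cam);M=T(cam)
    for n in ("jaw_face","rim"):
        for r in mark_of(cam,n)[:3]: print(cam,n,round(r["conf"],2),w(M,r["location"]))
E
```

```text
ee_pos: [0.5965, -0.2086, 0.0742]
ft_force: [-0.1, -5.6, 4.7]
ee_pos: [0.5974, -0.2085, 0.0742]
ft_force: [-0.9, -5.2, 5.0]
ee_pos: [0.5983, -0.2084, 0.0742]
ft_force: [-0.0, -4.2, 6.0]
top rim 0.82 [ 0.71   -0.0249  0.0015]
top rim 0.72 [ 0.6793 -0.1958  0.0164]
top rim 0.53 [ 7.051e-01 -4.053e-01 -6.000e-04]
side jaw_face 0.68 [ 0.6252 -0.2081  0.0425]
side rim 0.89 [ 0.684  -0.1998  0.0183]
side rim 0.87 [ 0.7126 -0.0226  0.0015]
side rim 0.79 [ 0.7025 -0.4002 -0.0025]
```

Force and vision both put the jaw at the rim, about 55 mm from its centre. Now I'll turn the knob clockwise.

```bash
python3 -m pendant '[{"x":0,"y":0,"z":0,"roll":0.1},{"x":0,"y":0,"z":0,"roll":0.2},{"x":0,"y":0,"z":0,"roll":0.3},{"x":0,"y":0,"z":0,"roll":0.4},{"x":0,"y":0,"z":0,"roll":0.5},{"x":0,"y":0,"z":0,"roll":0.6},{"x":0,"y":0,"z":0,"roll":0.7},{"x":0,"y":0,"z":0,"roll":0.8},{"x":0,"y":0,"z":0,"roll":0.9},{"x":0,"y":0,"z":0,"roll":1.0},{"x":0,"y":0,"z":0,"roll":1.05},{"x":0,"y":0,"z":0,"roll":1.1},{"x":0,"y":0,"z":0,"roll":1.14},{"x":0,"y":0,"z":0,"roll":1.18},{"x":0,"y":0,"z":0,"roll":1.18},{"x":0,"y":0,"z":0,"roll":1.18}]'
python3 - <<'E'
from h import *
s=robot.state();R=np.array(s["tool_rot"]);print(s["torque"],"yaw",np.arctan2(R[1,0],R[0,0])%np.pi-np.pi)
E
python3 look.py w5
```

```text
time_s: 10.25
ee_pos: [0.5982, -0.2089, 0.0742]
tool_rot: [[-0.283, 0.959, 0.0], [0.959, 0.283, -0.002], [-0.002, -0.0, -1.0]]
ft_force: [-1.1, -5.6, 4.3]
grip_width: 0.0115
grasp_force: 61.1
[-1.41287317  0.19557829 -0.04183966] yaw -1.2834478467770534
10.25 [ 0.59823724 -0.20886628  0.07421381] [[-0.28340976  0.95899885]
 [ 0.95899648  0.28340981]] [-0.46164679  0.50765    -0.05496855  1.00691909 -0.00177716  0.82180025] 0.011503485126310165 [-1.06199087 -5.64565943  4.34114639]
wing 0.88 [ 0.5985 -0.2047  0.0803] [324. 255.]
jaw_face 0.61 [ 0.6265 -0.2029  0.0471] [374. 238.]
bar 4473 (0.5975024104118347, -0.20801769196987152) (0.03891313076019287, 0.03654281795024872) 64.15840148925781 [ 0.59660806 -0.20405014] yaw 1.861639623798782 zmax 0.10799228222184375
jaw 7633 ((0.597811222076416, -0.20816218852996826), (0.06024472415447235, 0.06944993883371353), 6.716587543487549)
rim 4242 ((0.6798514127731323, -0.19373665750026703), 0.0705464705824852)
```

View pics/w5.png

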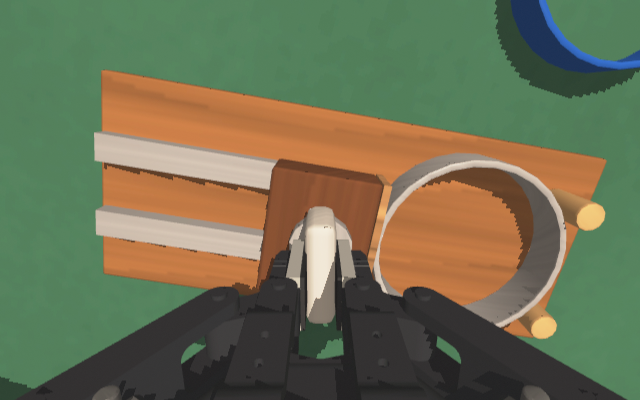

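The bar is now crosswise at (320,265), yaw -1.283, so the clamp reads about 1.40. The rim at (470,240) stands against the jaw face. I'll add a small extra turn, then release and lift.

```bash
python3 -m pendant '[{"x":0,"y":0,"z":0,"roll":0.03},{"x":0,"y":0,"z":0,"roll":0.05},{"x":0,"y":0,"z":0,"roll":0.05}]'
python3 - <<'E'
from h import *
s=robot.state();R=np.array(s["tool_rot"]);print(s["torque"],"yaw",np.arctan2(R[1,0],R[0,0])%np.pi-np.pi)
E
python3 -m pendant '[{"x":0,"y":0,"z":0,"roll":0.0},{"x":0,"y":0,"z":0,"roll":0.0},{"x":0,"y":0,"z":0,"roll":0},{"x":0,"y":0,"z":0,"roll":0},{"x":0,"y":0,"z":-0.01,"roll":0},{"x":0,"y":0,"z":-0.03,"roll":0},{"x":0,"y":0,"z":-0.06,"roll":0},{"x":0,"y":0,"z":-0.1,"roll":0},{"x":0,"y":0,"z":-0.14,"roll":0},{"x":0,"y":0,"z":-0.15,"roll":0},{"x":0,"y":0,"z":-0.15,"roll":0},{"x":0,"y":0,"z":-0.15,"roll":0}]' 0.6
sed -i 's/-.53,P/-.597,P/g; s/+.215/+.208/g' look.py; python3 look.py w6
```

```text
time_s: 10.75
ee_pos: [0.5982, -0.2088, 0.0742]
tool_rot: [[-0.237, 0.971, 0.0], [0.971, 0.237, -0.002], [-0.002, -0.0, -1.0]]
ft_force: [-2.1, -7.2, 4.7]
grip_width: 0.0114
grasp_force: 63.3
[-1.52542742  0.24705961  1.01208836] yaw -1.3314038041050362
time_s: 11.95
ee_pos: [0.5977, -0.2075, 0.2231]
tool_rot: [[-0.236, 0.972, -0.001], [0.972, 0.236, 0.0], [0.001, -0.001, -1.0]]
ft_force: [0.6, 0.5, 0.1]
grip_width: 0.0513
grasp_force: 0.0
11.95 [ 0.59774662 -0.20754633  0.22312069] [[-0.23581361  0.97179803]
 [ 0.97179816  0.23581392]] [-4.60963224e-01  4.31296512e-01  1.98436021e-01  1.33875530e+00
  2.34810901e-06  8.71777197e-01] 0.05125623869403342 [0.55626263 0.47559713 0.06687381]
wing 0.6 [ 0.5978 -0.2085  0.0795] [321. 184.]
wing 0.21 [ 0.6279 -0.1976  0.043 ] [353. 172.]
jaw_face 0.61 [ 0.626  -0.2025  0.0449] [350. 176.]
bar 781 (0.5972979068756104, -0.20864732563495636) (0.01295643113553524, 0.04600617289543152) 16.4476375579834 [ 0.59698247 -0.20734316] yaw 1.8587323898320605 zmax 0.09623125628869672
jaw 3307 ((0.5972955226898193, -0.2087564468383789), (0.05995908007025719, 0.07022950053215027), 6.707464218139648)
rim 1607 ((0.6779289245605469, -0.19435282051563263), 0.06883975118398666)
```

View pics/w6.png

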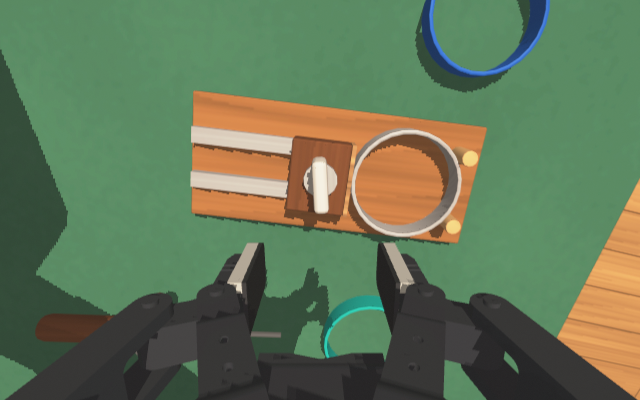

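The released bar stays crosswise at (319,184), with the clamp at about 1.40. The jaw stands against the rim at (405,182), which lies flat on the board.

```bash
python3 -c "
from rig import robot
print(robot.job_done())"
```

```text
the job is handed in; nothing more can be done
None
```

The jaw stands against the tin rim and is locked with its knob at about 1.40 rad, the hard stop; the rim is still flat on its board, the gripper has let go, and the job was handed in at about 12 s, though no verdict came back.

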